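# Set a chipper knife in the sharpening holder

### The job

Lay the notched chipper knife from the wooden batten flat on the bed of the sharpening holder, with its notch over the locating pin and its bevelled edge outward. Slide it gently fully home, so that the bottom of the notch rests against the pin and the whole back edge is flush against the two fence pads, without shoving the pin or fence hard; then push the toggle clamp handle all the way down so the knife is held there, and let go. Leave the drill, the spanner and the carton of clips alone.

Things in the scene. Friction and masses are not known exactly. Their poses are not given: they have to be found in the camera images.
- knife: Steel chipper knife, flat bar 160 x 50 x 8 mm, 0.4 to 0.6 kg. Origin: centre of its underside; x along it to the notched end, y to its straight back edge (y = +25 mm), z up. The edge at y = -25 mm is bevelled: 4 mm thick at the rim, 8 mm from y = -17 mm. It starts on a wooden batten 120 x 34 x 20 mm, overhanging it by about 8 mm on both long sides.
- knife_notch (a point): Middle of the notch's flat bottom, on the knife's underside, 58 mm from the knife's origin along its x. The notch is a slot open at the knife's +x end, 12.4 mm wide and 22 mm deep; its mouth flares to 22 mm over the last 8 mm.
- holder: Sharpening holder fixed to the bench. Origin: on the bench, below the centre of the seated knife at the pin's middle setting; x along the knife to pin and clamp, y to the fence, z up. Base plate x -90..180, y -34..44 mm, top at z = 12. The knife lies on a bed x -72..50, y -20..20, top at z = 32 mm; both long edges overhang it. Behind the pin: toggle clamp, x 94..156, y -24..24.
- fence (a point): Middle of the fence line, at y = 25 mm, z = 35 mm of the holder. The fence is two pads, 15 mm thick, faces at y = 25 mm, tops at z = 38 mm, at x -74..-42 and 36..68 mm of the holder; the gap between them leaves room for a finger. With the knife flush, its origin is at y = 0 of the holder.
- pin_slot (a point): Middle of the pin's setting range: x = 65, y = 0, z = 32 mm of the holder. The upright pin is 10 mm thick, its top at z = 44 mm. Its slider is locked anywhere from 7 mm before to 7 mm after this point along the holder's x (y = 0); where is not measured: feel for it. With the notch home, the knife's origin is 63 mm before the pin's axis.
- clamp_grip (a point): On the axis of the clamp's round black handle (16 mm thick), 85 mm from its pivot; 30 mm more handle beyond. Pivot: x = 140, y = 0, z = 82 mm of the holder, axis along y. Open, the handle slopes up and away from the knife at 63 degrees; push it down and away until it lies level along the holder's +x. The open clamp arm stands up at x 75..125, to z = 140 mm.
- clamp (a joint): Toggle clamp handle angle: 0 = open (raised 63 degrees), 1.1 rad = fully down, clamped. It stays where left and turns easily (a few N at the grip). The arm, linked to it, swings down and its sprung rubber foot presses the knife with 5 to 8 N at x = 38 mm of the holder.
- drill: Bystander: black and yellow cordless drill standing on its battery, 76 x 190 x 203 mm. Origin: centre of the foot.
- spanner: Bystander: steel spanner, 190 mm, lying flat on the bench.
- carton: Bystander: open cardboard carton of black trellis clips and screws, 200 x 140 x 70 mm, one flap folded out at a short side. Origin: centre of the underside.
Mind the look-alikes: they are no part of the job. Leave any red look-alike of the knife alone.

How it is judged (in metres and radians):
On the way:
1. with the clamp still open, the knife lies flat in the holder, notch home against the pin and back edge flush with the fence (x of knife in the frame of pin between -0.0645 and -0.0615 m and y of knife in the frame of holder between -0.0015 and 0.0015 m and z of knife in the frame of holder between 0.0305 and 0.0335 m and angle between the x axis of knife and the x axis of holder, either way round below 0.025 rad and value of joint clamp below 0.5 rad), for 0.2 s.
At the end, for the whole second after the job is handed in: The knife lies flat on the bed (within 1.5 mm), bevel outward, the bottom of its notch within 1.5 mm of the pin, its back edge flush with the fence (within 1.5 mm and 0.025 rad), the clamp handle down (at least 1.02 of 1.1 rad), all at rest (x of knife in the frame of pin between -0.0645 and -0.0615 m and y of knife in the frame of holder between -0.0015 and 0.0015 m and z of knife in the frame of holder between 0.0305 and 0.0335 m and angle between the x axis of knife and the x axis of holder, either way round below 0.025 rad and angle between knife's own z axis and vertical below 0.03 rad and value of joint clamp above 1.02 rad and linear speed of knife below 0.01 m/s); the robot touches nothing.
It fails at once if the knife is pushed against the pin with more than 25 N (contact force between knife and pin above 25 N).
It fails at once if the knife is pressed on the holder's bed or fence with more than 40 N (contact force between knife and holder above 40 N).
It fails at once if the drill is moved by more than 15 mm (distance of drill from where it was at the start of the episode above 0.015 m).
It fails at once if the spanner is moved by more than 15 mm (distance of spanner from where it was at the start of the episode above 0.015 m).
It fails at once if the carton is moved by more than 15 mm (distance of carton from where it was at the start of the episode above 0.015 m).
It also fails if it takes over 67 s, if anything falls off the work surface, if the arm or the gripper's body presses on something with over 40 N, if the wrist force passes 120 N, or if a joint passes its speed limit or range.

### The arm

A 6-joint arm with a two-finger parallel gripper is mounted at the origin on the work surface. World frame = base frame: x ahead of the robot, y to its left, z up, the work surface at z = 0. Lengths are in mm, angles in rad, forces in N, time in s.
With the tool pointing down it reaches from about 400 to 825 mm from the base axis. Payload 7 kg.
Tool frame: the origin (TCP) lies at the very end of the fingers, on their centre line; the grasp point (between the pads) lies 19 mm behind it; z points along the fingers, y is the direction in which the jaws open and shut (so a half turn about z gives the same grasp; the last joint's range is limited). The gripper opens to 88 mm and grips with 3 to 60 N. Pads are 19 mm wide; open, the fingers measure 130 mm over their backs; the gripper's body (78 mm by 193 mm) begins 47 mm behind the grasp point.
Start: joints at [-0.909, 0.359, 0.012, 0, -1.224, -0.288], TCP at [246.452, -628.376, 226.561] pointing down, gripper open.
Joint ranges: [-3.07, 3.07], [-1.43, 2.12], [-1.02, 1.25], [-3.03, 1.67], [-3.05, -0], [-3.03, 3.03]. Speed limits (rad/s): [2.39, 2.39, 3.01, 3.14, 3.14, 3.14].

### API

Orientations are given as a unit quaternion [x, y, z, w].
In Python, from plant import bot gives the robot as it stands. Calls block until the motion is done:
- bot.move_ptp(position, orientation): joint-space move of the TCP to a pose.
- bot.line_to(position, velocity=150, ori=None): straight line of the TCP; ori=None keeps the orientation; velocity is the mean speed in mm/s.
- bot.move_joints(angles): joint-space move.
- bot.move_gripper(opening, force=None): finger opening in mm; force is the grip in N (None keeps the last); returns when the fingers have stopped.
- bot.pause(seconds).
- bot.solve_ik(position, orientation): joint angles nearest the present ones, or None.
- bot.read_state(): the state.
- bot.camera(name): name is "scene" or "side" or "wrist"; returns the picture (400x640x3 uint8, red, green, blue); there is no depth.
- bot.get_calibration(name): a dict with "fx", "fy", "cx", "cy" (pixels), "view" (4x4, takes a point from world to camera coordinates); the wrist camera has in their place "T_tool_cam" (4x4, takes a point from camera to tool coordinates, whose origin is the TCP and whose axes are the flange's). Camera axes: x right, y up, looking along -z (the intrinsics and any distortion apply to the point x, -y, -z); pixel columns grow to the right and rows downward; lengths in mm; the calibration is good to about 2 mm. A picture is of the moment at which its call begins: read the wrist's pose just before it. get_calibration takes no time and is no camera call.
A pose or a line that the arm cannot do raises bot.Unreachable and nothing moves.
- bot.close_job(): hands the job in, once; it reports no verdict.
The state is a dict: "t": time; "joint_pos": joint angles; "qvel": joint speeds; "tau": joint torques, N m; "tcp_pos": TCP position; "eef_rot": TCP orientation; "contact_force": force on the tool from outside, world axes, zero at the start; "moment": the same for the moment, N m; "width": finger opening in mm.
Only numpy, scipy, OpenCV 4.12 (cv2) and the standard library are available. Lean on these libraries where they do the work, as an engineer would, in place of code of your own. Each camera call takes 0.05 s, during which the arm holds its last target. There are 200 camera calls.

## Working session

There is one attempt and no reset: what is moved stays moved. The work goes in short steps, each a Python script; the robot and the scene stay as the last script left them, time stands still between calls to the robot, and variables do not carry over. Pictures are saved under pics/ and viewed, about 8 in all and at most 12, crops included, and the job is handed in when it is done.

```bash
ls; mkdir -p pics; python3 - <<'E'
from plant import bot
import cv2,numpy as np
for n in ["scene","side"]:
    im=bot.camera(n); cv2.imwrite(f"pics/{n}0.png",im[:,:,::-1]); c=bot.get_calibration(n); print(n,c)
print(bot.get_calibration("wrist")); print(bot.read_state())
E
```

```text
pics
scene {'fx': 452.1596554076426, 'fy': 452.1596554076426, 'cx': 320.10729964052246, 'cy': 202.54917784229806, 'view': array([[ 7.53984410e-01,  6.56827177e-01, -9.25034275e-03,
        -3.57989450e+02],
       [-5.22814577e-01,  6.08555580e-01,  5.96929664e-01,
         2.49820539e+02],
       [ 3.97708974e-01, -4.45239447e-01,  8.02240243e-01,
        -1.75098336e+03],
       [ 0.00000000e+00,  0.00000000e+00,  0.00000000e+00,
         1.00000000e+00]])}
side {'fx': 395.91316213606893, 'fy': 395.91316213606893, 'cx': 321.1347858751838, 'cy': 199.36521585117111, 'view': array([[-9.49204680e-01, -3.14583084e-01,  6.92527415e-03,
         5.07162156e+02],
       [ 2.25074885e-01, -6.63418691e-01,  7.13594378e-01,
        -2.55954558e+02],
       [-2.19890364e-01,  6.78905828e-01,  7.00524878e-01,
        -1.26096163e+03],
       [ 0.00000000e+00,  0.00000000e+00,  0.00000000e+00,
         1.00000000e+00]])}
{'fx': 321.54773634227746, 'fy': 321.54773634227746, 'cx': 321.9235055505492, 'cy': 196.97048658983962, 'T_tool_cam': array([[-6.51550458e-04,  9.65595175e-01,  2.60049099e-01,

[... 253 characters left out ...]
,
         1.00000000e+00]])}
{'t': 0.1, 'joint_pos': array([-9.08898098e-01,  3.59315475e-01,  1.11454809e-02, -2.43622503e-04,
       -1.22407127e+00, -2.88128147e-01]), 'qvel': array([ 0.00046304, -0.00114135,  0.00192559, -0.00061017,  0.00040468,
       -0.00107749]), 'tau': array([ 3.48651702e-04, -5.84162843e+01,  2.93752706e+01,  7.01545045e+00,
        1.01451343e-02, -4.51615892e-05]), 'tcp_pos': array([ 246.28233159, -628.01479476,  225.72574615]), 'eef_rot': array([-1.85758277e-01,  9.82595200e-01,  6.94861142e-04, -2.28567975e-04]), 'contact_force': array([-0.17499154, -0.12560829,  0.25839183]), 'moment': array([-0.02648446,  0.02055477, -0.00386548]), 'width': 87.353744926234}
```

View pics/scene0.png

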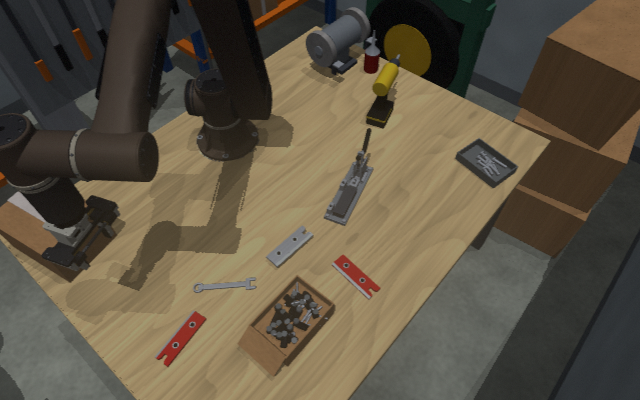

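View pics/side0.png

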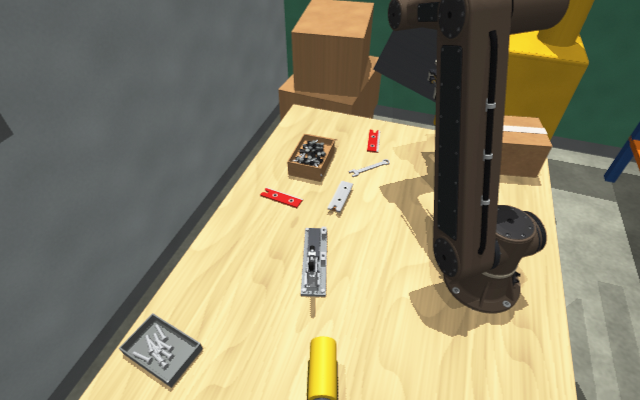

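The scene view shows three knife-shaped things:
- a steel-grey bar at scene (290,247), side (340,197)
- a red one at scene (356,276)
- a red one at scene (181,338)

The grey one on the batten is the knife. The holder is at scene (350,192), with the clamp and handle up at (367,135). I'll enlarge the knife with the wrist camera.

```bash
cat > h.py <<'E'
from plant import bot
import numpy as np, cv2
from scipy.spatial.transform import Rotation as R
def cam(n,st=None):
    """-> K, origin, R_world_cam(gl axes)"""
    c=bot.get_calibration(n)
    if n=="wrist":
        T=np.eye(4); T[:3,:3]=R.from_quat(st["eef_rot"]).as_matrix(); T[:3,3]=st["tcp_pos"]; T=T@c["T_tool_cam"]
    else: T=np.linalg.inv(c["view"])
    return c,T
def onplane(n,uv,z,st=None):
    c,T=cam(n,st); uv=np.atleast_2d(uv).astype(float)
    d=np.c_[(uv[:,0]-c["cx"])/c["fx"],-(uv[:,1]-c["cy"])/c["fy"],-np.ones(len(uv))]@T[:3,:3].T
    return T[:3,3]+d*((z-T[2,3])/d[:,2])[:,None]
def proj(n,P,st=None):
    c,T=cam(n,st); q=(np.atleast_2d(P)-T[:3,3])@T[:3,:3]
    return np.c_[c["cx"]-c["fx"]*q[:,0]/q[:,2],c["cy"]+c["fy"]*q[:,1]/q[:,2]]
def down(yaw):
    """tool down; tool x axis at world angle yaw, y at yaw-90deg"""
    return (R.from_euler("z",yaw)*R.from_euler("x",np.pi)).as_quat()
E
python3 - <<'E'
from h import *
print(onplane("scene",[[290,247],[350,205],[334,219],[367,130],[380,118],[356,276],[291,326],[225,286]],20).round())
print(onplane("side",[[340,197],[314,250],[303,294],[326,293],[323,380]],20).round())
st=bot.read_state(); print(R.from_quat(st["eef_rot"]).as_matrix().round(2))
for p in ([540,-150,300],[400,0,350]):
  for y in (-1.2,-.6,0,.6,1.2,2,3.1): print(p,y,bot.solve_ik(p,down(y)))
E
```

```text
[[ 529. -207.   20.]
 [ 569.   45.   20.]
 [ 565.  -34.   20.]
 [ 394.  368.   20.]
 [ 392.  454.   20.]
 [ 751. -151.   20.]
 [ 709. -394.   20.]
 [ 475. -433.   20.]]
[[ 525. -200.   20.]
 [ 536.   71.   20.]
 [ 512.  241.   20.]
 [ 448.  215.   20.]
 [ 376.  462.   20.]]
[[-0.93 -0.37 -0.  ]
 [-0.37  0.93  0.  ]
 [ 0.    0.   -1.  ]]
[540, -150, 300] -1.2 [ 0.07833945  0.1301581  -0.12557608  0.         -1.31506215  0.29245688]
[540, -150, 300] -0.6 [ 7.83394468e-02  1.30158100e-01 -1.25576077e-01  4.44089210e-16
 -1.31506215e+00  8.92456880e-01]
[540, -150, 300] 0 [ 7.83394468e-02  1.30158100e-01 -1.25576077e-01  4.44089210e-16
 -1.31506215e+00  1.49245688e+00]
[540, -150, 300] 0.6 [ 0.07833945  0.1301581  -0.12557608  0.         -1.31506215  2.09245688]
[540, -150, 300] 1.2 [ 0.07833945  0.1301581  -0.12557608  0.         -1.31506215  2.69245688]
[540, -150, 300] 2 [ 0.07833945  0.1301581  -0.12557608  0.         -1.31506215 -2.79072843]
[540, -150, 300] 3.1 [ 7.83394468e-02  1.30158100e-01 -1.25576077e-01 -4.44089210e-16
 -1.31506215e+00 -1.69072843e+00]
[400, 0, 350] -1.2 [ 0.50008485 -0.18108785 -0.31636166  0.         -1.43552252 -0.12928852]
[400, 0, 350] -0.6 [ 0.50008485 -0.18108785 -0.31636166  0.         -1.43552252  0.47071148]
[400, 0, 350] 0 [ 5.00084850e-01 -1.81087848e-01 -3.16361659e-01  4.44089210e-16
 -1.43552252e+00  1.07071148e+00]
[400, 0, 350] 0.6 [ 5.00084850e-01 -1.81087848e-01 -3.16361659e-01  4.44089210e-16
 -1.43552252e+00  1.67071148e+00]
[400, 0, 350] 1.2 [ 0.50008485 -0.18108785 -0.31636166  0.         -1.43552252  2.27071148]
[400, 0, 350] 2 [ 2.64150780e+00 -1.35234868e+00 -3.16361659e-01  4.44089210e-16
 -2.60678335e+00  9.29288523e-01]
[400, 0, 350] 3.1 [ 5.00084850e-01 -1.81087848e-01 -3.16361659e-01 -4.44089210e-16
 -1.43552252e+00 -2.11247383e+00]
```

```bash
python3 - <<'E'
from h import *
import pickle
S={}
for k,p in (("knife",[495,-203,110]),("hold",[500,40,240])):
    bot.move_ptp(p,down(np.pi)); bot.pause(.2)
    st=bot.read_state(); im=bot.camera("wrist"); S[k]=(st,im); cv2.imwrite(f"pics/w_{k}.png",im[:,:,::-1]); print(k,st["t"],st["tcp_pos"].round(1))
pickle.dump(S,open("S.pkl","wb"))
E
```

```text
knife 2.1417 [ 494.9 -203.6  110.1]
hold 3.4583 [499.9  38.9 239.2]
```

View pics/w_knife.png

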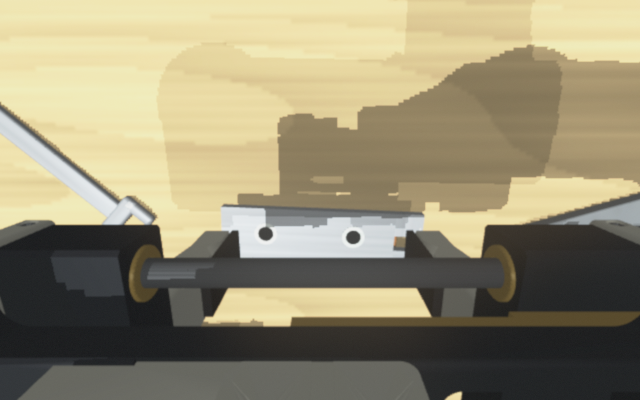

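View pics/w_hold.png

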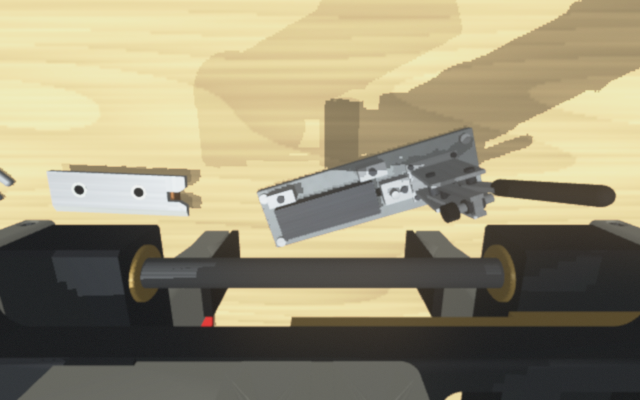

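Wrist view at the holder: the steel knife lies at corners (48,170), (187,177), (190,215), (50,209), with its notch at (178,196) pointing right (world +Y). The holder runs from (258,190) to (470,128). Its fence pads are at (280,198) and (372,172), on the upper (base) side, and the handle is at (550,193). The knife therefore already has about the right heading, with its notch towards the clamp. I'll take one closer look at each, clear of the gripper.

```bash
python3 - <<'E'
from h import *
import pickle
S=pickle.load(open("S.pkl","rb"))
for k,p in (("hold2",[580,60,215]),("knife2",[562,-205,100])):
    bot.move_ptp(p,down(np.pi)); bot.pause(.2)
    st=bot.read_state(); im=bot.camera("wrist"); S[k]=(st,im); print(k,st["t"],st["tcp_pos"].round(1))
pickle.dump(S,open("S.pkl","wb"))
a=S["hold2"][1][20:220,220:620]; b=S["knife2"][1][60:220,180:480]
cv2.imwrite("pics/c_hold.png",cv2.resize(a,None,fx=2,fy=2,interpolation=cv2.INTER_CUBIC)[:,:,::-1])
cv2.imwrite("pics/c_knife.png",cv2.resize(b,None,fx=2.5,fy=2.5,interpolation=cv2.INTER_CUBIC)[:,:,::-1])
print(onplane("wrist",[[48,170],[187,177],[190,215],[50,209]],28,S["hold"][0]).round(1))
print(onplane("wrist",[[258,190],[470,128],[281,246]],12,S["hold"][0]).round(1))
E
```

```text
hold2 4.1417 [579.6  59.7 215.6]
knife2 5.5083 [ 562.8 -203.9  100.7]
[[ 495.  -280.9   28. ]
 [ 503.7 -120.    28. ]
 [ 550.4 -121.5   28. ]
 [ 542.5 -289.    28. ]]
[[523.4 -41.   12. ]
 [449.1 211.9  12. ]
 [598.1 -15.2  12. ]]
```

View pics/c_hold.png

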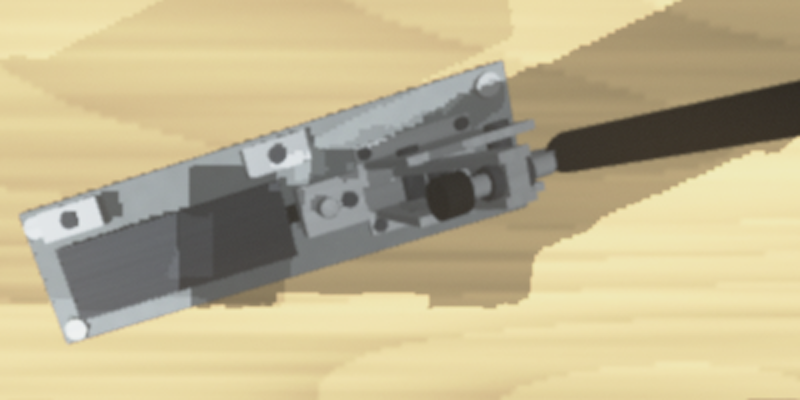

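View pics/c_knife.png

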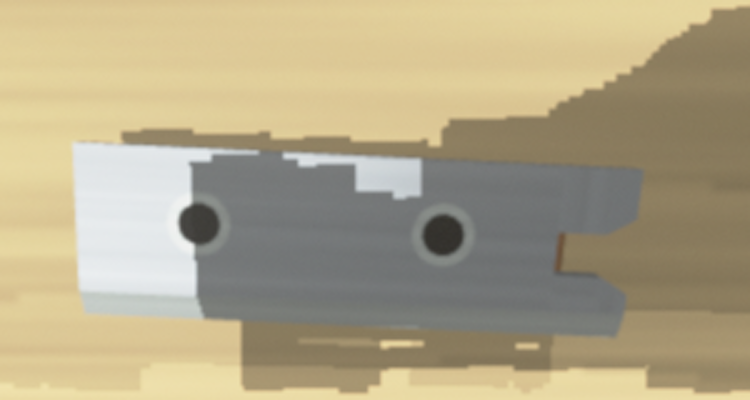

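Knife crop: back edge at top from (73,142) to (642,169), bevel along the bottom with its rim from (85,313) to (617,337), and notch at the right with its bottom at (558,252). It is the steel knife, right way up. Holder crop: base corners (20,214), (502,61), (68,343), bed corners (57,250), (285,178), (296,255), (82,320), and pin about (325,207). Now I'll fit both poses.

```bash
cat > fit.py <<'E'
from h import *
import pickle
from scipy.optimize import least_squares
S=pickle.load(open("S.pkl","rb"))
def fit(key,off,sc,px,obj,x0):
    px=np.array(px,float)/sc+off; obj=np.array(obj,float)
    st=S[key][0]
    W=np.vstack([onplane("wrist",p,o[2],st)[0] for p,o in zip(px,obj)])[:,:2]
    f=lambda v:(W-v[:2]-obj[:,:2]@np.array([[np.cos(v[2]),np.sin(v[2])],[-np.sin(v[2]),np.cos(v[2])]])).ravel()
    r=least_squares(f,x0,loss="soft_l1",f_scale=2); return r.x,r.fun.reshape(-1,2).round(1),W.round(1)
if __name__=="__main__":
    h,e,W=fit("hold2",[220,20],2,[(20,214),(502,61),(68,343),(57,250),(285,178),(296,255),(82,320)],
      [(-90,44,12),(180,44,12),(-90,-34,12),(-72,20,32),(50,20,32),(50,-20,32),(-72,-20,32)],[557,50,1.83])
    print("holder",h.round(3)); print(e)
    c,s=np.cos(h[2]),np.sin(h[2]); pw=onplane("wrist",np.array([[325,207]])/2+[220,20],44,S["hold2"][0])[0][:2]-h[:2]
    print("pin in holder",[c*pw[0]+s*pw[1],-s*pw[0]+c*pw[1]])
    k,e,W=fit("knife2",[180,60],2.5,[(73,142),(642,169),(78,292),(85,313),(617,337)],
      [(-80,25,28),(80,25,28),(-80,-17,28),(-80,-25,24),(80,-25,24)],[525,-200,1.6])
    print("knife",k.round(3)); print(e)
    np.save("poses.npy",[h,k])
    yk=k[2]+np.pi; print(bot.solve_ik([*k[:2],5],down(yk)), bot.solve_ik([*h[:2],17],down(h[2]+np.pi)))
E
python3 fit.py
```

```text
holder [542.154  56.051   1.863]
[[ 0.6  0.6]
 [ 0.9 -1.9]
 [-0.9  0.5]
 [ 0.4  0.2]
 [-1.   2.5]
 [ 0.  -2. ]
 [-0.2 -0.1]]
pin in holder [np.float64(66.77838350817282), np.float64(1.2652459573468668)]
knife [ 525.187 -204.721    1.527]
[[-0.2  0.2]
 [ 0.1 -0.3]
 [ 0.4 -0.4]
 [-0.3  0.1]
 [ 0.   0.4]]
[-0.0244887   0.41883547 -0.48886475  0.         -0.66309611 -0.01902193] [ 0.46261839  0.37757762 -0.5218403   0.         -0.67137841 -0.17021042]
```

```bash
python3 - <<'E'
from h import *
h,k=np.load("poses.npy"); q=down(k[2]-np.pi)
bot.move_ptp([*k[:2],80],q); bot.line_to([*k[:2],5],100); bot.pause(.1)
s=bot.read_state(); print(s["t"],s["tcp_pos"].round(1),s["contact_force"].round(1))
bot.move_gripper(40,30); s=bot.read_state(); print(s["width"],s["contact_force"].round(1))
bot.line_to([*k[:2],70],80); bot.pause(.3); s=bot.read_state(); print(s["t"],s["width"],s["tcp_pos"].round(1),s["contact_force"].round(2),s["moment"].round(2))
# over the bed, knife origin at holder x=-32,y=-3, high
c,si=np.cos(h[2]),np.sin(h[2]); W=lambda x,y:h[:2]+[c*x-si*y,si*x+c*y]
qh=down(h[2]-np.pi)
bot.move_ptp([*W(-32,-3),60],qh); bot.pause(.3); s=bot.read_state(); print(s["t"],s["width"],s["tcp_pos"].round(1),s["contact_force"].round(2),s["moment"].round(2))
a=bot.camera("scene")[130:250,250:450]; b=bot.camera("side")[200:320,240:400]
cv2.imwrite("pics/g1.png",np.hstack([cv2.resize(a,(600,360)),cv2.resize(b,(480,360))])[:,:800,::-1] if 0 else cv2.resize(np.hstack([a,b]),None,fx=2.2,fy=2.2,interpolation=cv2.INTER_CUBIC)[:,:,::-1])
E
```

```text
7.925 [ 525.8 -204.8    5.7] [-0.4 -0.4 -0.4]
49.69204256682006 [-0.   0.8  0.7]
9.9 49.41638963940254 [ 525.  -204.7   69.6] [ 0.4  -0.55 -5.08] [0.07 0.05 0.02]
11.125 49.590049863526076 [554.3  25.5  60. ] [-0.75  0.5  -4.74] [ 0.    0.08 -0.02]
```

View pics/g1.png

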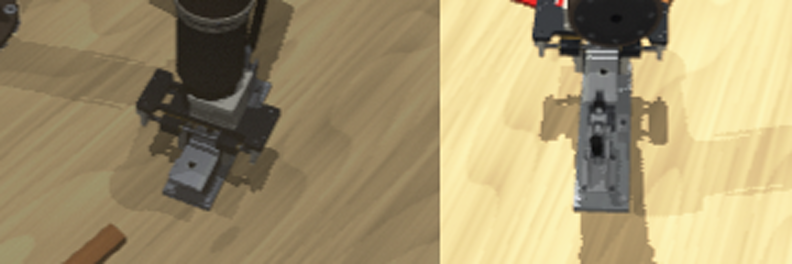

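The knife is held level over the bed (weight about 5 N), with its bevel on the outer side. Next I lower it and feel for the bed, the fence and the pin.

```bash
cat >> h.py <<'E'
h,k=np.load("poses.npy"); c,si=np.cos(h[2]),np.sin(h[2])
W=lambda x,y,z:np.r_[h[:2]+[c*x-si*y,si*x+c*y],z]
def F(n=4):
    """mean outside force in holder axes"""
    f=[]
    for _ in range(n): f.append(bot.read_state()["contact_force"]); bot.pause(.02)
    f=np.mean(f,0); return np.array([c*f[0]+si*f[1],-si*f[0]+c*f[1],f[2]])
def feel(p,d,step,maxd,thr,f0,v=20,qq=None):
    """step from holder point p along d until the opposing force rises by thr"""
    p=np.array(p,float); d=np.array(d,float); n=0
    while n<maxd:
        n+=step; bot.line_to(W(*(p+d*n)),v,ori=qq); f=F()-f0
        if -f@d>thr: break
    return p+d*n,f,n
E
python3 - <<'E'
from h import *
p=[-32,-3,60]; bot.line_to(W(-32,-3,22),60); bot.pause(.3); f0=F(10); print("f0",f0.round(2))
p,f,n=feel([-32,-3,22],[0,0,-1],.5,8,3,f0); print("bed",p,f.round(2),n)
s=bot.read_state(); print(s["t"],s["tcp_pos"].round(1),W(*p).round(1),s["width"],s["moment"].round(2))
f0=F(6);print(f0.round(2))
p,f,n=feel(p,[0,1,0],.5,7,4,f0); print("fence",p,f.round(2),n); s=bot.read_state(); print(s["t"],s["moment"].round(2),s["width"])
np.save("p.npy",p)
E
```

```text
f0 [ 2.84  0.85 -5.12]
bed [-32.  -3.  17.] [ 2.64 -0.39  3.75] 5.0
15.6417 [554.2  26.3  17.1] [554.3  26.3  17. ] 49.573952761255946 [ 1.85  0.68 -0.18]
[ 5.71 -0.09 -1.53]
fence [-32.    0.5  17. ] [-1.31 -4.13 -4.93] 3.5
17.9583 [ 1.89 -0.86 -0.01] 49.3126875973537
```

The +x force while lowering fits a finger brushing the side of the left fence pad (x = -42). It disappears further along, so I continue with a lighter grip.

```bash
python3 - <<'E'
from h import *
p=np.load("p.npy"); 
bot.line_to(W(-32,-.3,17),20); bot.line_to(W(-24,-.3,17),30); bot.move_gripper(40,15)
print("x-24",F(6).round(2),bot.read_state()["width"])
for x in (-16,-8):
    bot.line_to(W(x,-.3,17),25); f=F(6); print(x,f.round(2))
    if abs(f[0])>7: break
f0=f
p,f,n=feel([x,-.3,17],[1,0,0],.5,22,4,f0); print("pin",p,f.round(2),n)
s=bot.read_state(); print(s["t"],s["tcp_pos"].round(1),W(*p).round(1),s["moment"].round(2),s["width"])
np.save("p.npy",p)
E
```

```text
x-24 [ 1.39 -5.4  -5.75] 49.893184933568016
-16 [ 0.08 -5.04 -4.82]
-8 [ 0.13 -5.2  -4.73]
pin [ 6.5 -0.3 17. ] [-5.72 -0.62 -0.86] 14.5
29.2583 [541.3  61.8  17.2] [540.6  62.4  17. ] [-1.17 -2.51  0.27] 49.21180846083931
```

```bash
python3 - <<'E'
from h import *
import pickle
p=np.load("p.npy"); print(F(6).round(2))
p,f,n=feel(p,[0,0,-1],.4,1.6,3,F(6)); print("z",p,F(4).round(2))
bot.move_gripper(62); bot.pause(.1); print("open",F(6).round(2))
x,y,z=p; f0=F(6)
bot.line_to(W(x-.5,y+3,z+1),20)
q,f,n=feel([x-.5,y+3,z+1],[0,1,0],.5,7,4,f0); print("nudge y",q,f.round(2),n)
bot.line_to(W(x-.5,y,z+1),30); bot.line_to(W(x-.5,y,150),120)
bot.move_ptp([580,60,215],down(np.pi)); bot.pause(.2)
S=pickle.load(open("S.pkl","rb")); st=bot.read_state(); im=bot.camera("wrist"); S["home"]=(st,im); pickle.dump(S,open("S.pkl","wb")); print(st["t"])
cv2.imwrite("pics/c_home.png",cv2.resize(im[20:210,200:400],None,fx=3,fy=3,interpolation=cv2.INTER_CUBIC)[:,:,::-1])
np.save("p.npy",p)
E
```

```text
[-5.26 -6.   -5.76]
z [ 6.5 -0.3 16.2] [-4.77 -3.32  1.87]
open [ 0.22 -0.04 -0.07]
nudge y [ 6.   6.2 17.2] [-1.36 -4.52 -2.5 ] 3.5
36.9083
```

View pics/c_home.png

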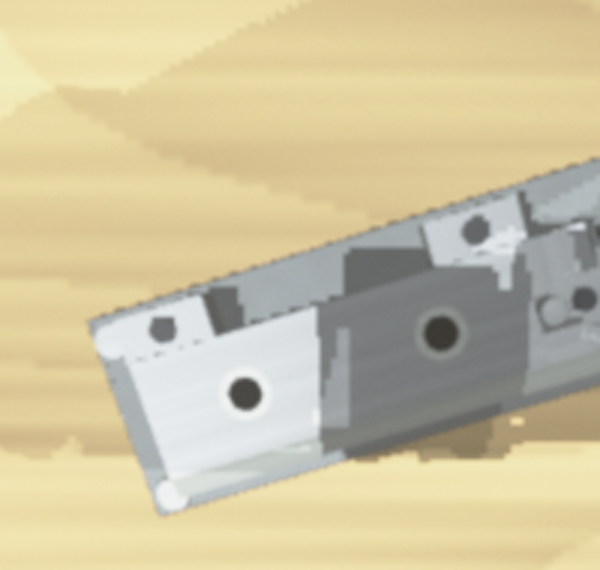

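The crop shows the knife on the bed, its back edge along both pads (the line from (130,365) through (210,335) to (520,245)), with the pin at about (555,312) in the notch. I'll confirm the notch is home with a gentle push on the free end using a closed finger, then look at the numbers.

```bash
python3 - <<'E'
from h import *
import pickle
st=pickle.load(open("S.pkl","rb"))["home"][0]
t=lambda a:(lambda w:np.array([c*w[:,0]+si*w[:,1],-si*w[:,0]+c*w[:,1]]).T)(a-np.r_[h[:2],0])
H=lambda px,z:t(onplane("wrist",np.array(px)/3+[200,20],z,st)).round(1)
print("holes",H([[245,394],[441,333]],40),"backedge",H([[130,362],[420,275]],40),"pin",H([[555,312]],44))
k2=pickle.load(open("S.pkl","rb"))["knife2"][0]; w=onplane("wrist",np.array([[199,223],[442,235]])/2.5+[180,60],28,k2)[:,:2]-k[:2]
print("holes in knife",(w@np.array([[np.cos(k[2]),-np.sin(k[2])],[np.sin(k[2]),np.cos(k[2])]])).round(1))
q=down(h[2]-np.pi)
bot.move_gripper(0); bot.move_ptp(W(-97,0,70),q); bot.line_to(W(-97,0,22),80); bot.line_to(W(-88,0,22),40); bot.pause(.1); f0=F(6); print(f0.round(2),bot.read_state()["t"])
p,f,n=feel([-88,0,22],[1,0,0],.7,11,4,f0,v=30); print("end push",p,f.round(2),n); s=bot.read_state(); print(s["t"],s["width"],W(*p).round(1),s["tcp_pos"].round(1))
bot.line_to(W(p[0]-5,0,22),40); np.save("e.npy",p)
E
```

```text
holes [[-39.1   3.7]
 [ 31.1   4.1]] backedge [[-73.2  25.4]
 [ 29.5  24.4]] pin [[69.1  0.1]]
holes in knife [[-44.9   4.2]
 [ 24.8   3.9]]
[-0.5   0.22 -0.27] 41.15
end push [-84.5   0.   22. ] [-4.34 -0.64 -0.77] 3.5
42.7333 0.42726783325611867 [566.5 -24.9  22. ] [566.6 -25.2  22. ]
```

Holes put the knife origin at x ≈ 6.0 with the pin at 69.1 (difference 63.1 mm), back edge at y ≈ 25, and the end push met a firm stop. Now the clamp.

```bash
python3 - <<'E'
from h import *
q=down(h[2]-np.pi)
def P(a,g=0,r=85):
    d=8+10.5*np.sin(max(a,0))+g
    return W(140+r*np.cos(a)-np.sin(a)*d,0,82+r*np.sin(a)+np.cos(a)*d)
A=np.linspace(1.1,0.0,9)
assert all(bot.solve_ik(P(a),q) is not None for a in A)
p=np.load("e.npy"); bot.line_to(W(p[0]-5,0,100),150)
bot.move_ptp(W(80,0,235),q); p0=P(1.1,12); up=p0.copy(); up[2]=235
bot.line_to(up,150); bot.line_to(p0,100); bot.pause(.1); print(bot.read_state()["t"],F().round(2))
for a in A:
    bot.line_to(P(a),60); f=F(2); print(round(a,2),f.round(1),round(bot.read_state()["t"],1))
    if np.linalg.norm(f)>25: print("hard"); break
E
```

```text
46.075 [ 0.52 -0.37 -0.07]
1.1 [ 0.   0.1 -0.7] 46.5
0.96 [ 0.1  0.2 -0.3] 46.9
0.82 [ 0.2  0.1 -0. ] 47.3
0.69 [ 0.4 -0.4 -0.2] 47.7
0.55 [-0.3 -0.2 -0. ] 48.1
0.41 [ 0.1 -0.3  0.2] 48.5
0.28 [ 0.3 -0.  -0.1] 48.9
0.14 [-0.3  0.9 -0.9] 49.3
0.0 [-0.8  0.9  4.4] 49.7
```

```bash
python3 - <<'E'
from h import *
f0=np.zeros(3)
p,f,n=feel([225,0,90],[0,0,-1],.7,12,14,f0,v=30); print(p,f.round(1),n,bot.read_state()["tcp_pos"].round(1),bot.read_state()["t"])
im=bot.camera("side"); a=im[200:340,250:400]; b=bot.camera("scene")[110:250,300:420]
cv2.imwrite("pics/cl.png",cv2.resize(np.hstack([a,b]),None,fx=2.8,fy=2.8,interpolation=cv2.INTER_CUBIC)[:,:,::-1])
E
```

```text
[225.    0.   88.6] [-0.5  4.9 14.4] 1.4 [477.6 271.6  89.8] 50.35
```

View pics/cl.png

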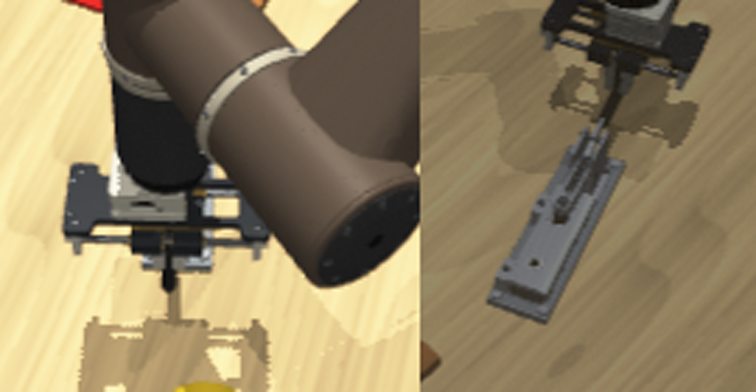

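The handle is level under the fingers and the arm with its foot is down on the knife. The stop was at z ≈ 90 with 14 N, as expected for 82 + 8. I'll retreat and check.

```bash
python3 - <<'E'
from h import *
import pickle
bot.line_to(W(225,0,215),120); bot.move_ptp([580,60,215],down(np.pi)); bot.pause(.2)
st=bot.read_state(); im=bot.camera("wrist"); pickle.dump(st,open("end.pkl","wb")); print(st["t"],F().round(2))
cv2.imwrite("pics/c_end.png",cv2.resize(im[0:210,200:600],None,fx=2,fy=2,interpolation=cv2.INTER_CUBIC)[:,:,::-1])
E
```

```text
53.1333 [ 0.14 -0.28 -0.07]
```

View pics/c_end.png

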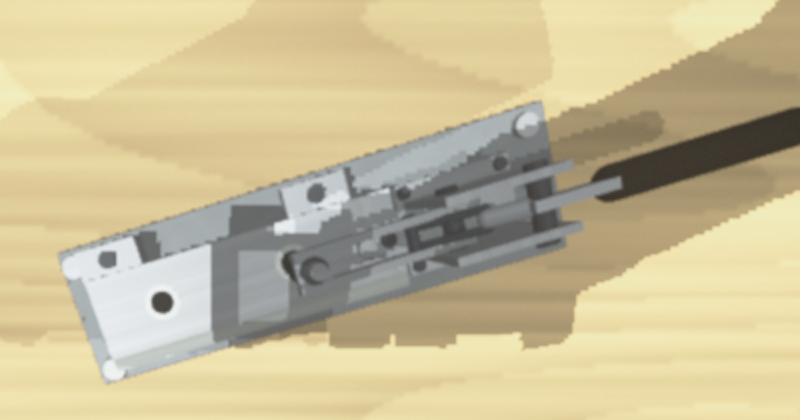

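The end view shows the arm's foot on the knife at (315,270), and the handle lined up with the holder's axis. The knife's hole at (162,302) is within 0.7 px of where it was before clamping, and its back edge is on both pads. Handing in.

```bash
python3 -c "
from plant import bot
bot.close_job(); print(bot.read_state()['t'])"
```

```text
the job is handed in; nothing more can be done
the job is handed in; nothing more can be done
```

The knife is seated in the sharpening holder and clamped, and I handed the job in at about 53 s of the 67 s allowed. `close_job` gives no verdict, so what follows rests on my own checks.

I picked the steel knife off the batten, set it on the bed, and felt for the fence (about 5 N) and the pin (about 6 N). After letting go I nudged it again at both, at about 4.5 N each. Then I pushed the clamp handle down to its stop with 14 N.

**Last checks:**
- **Before clamping:** the image put the knife's origin 63.1 mm before the pin, against 63 mm nominal. Its back edge was at y about 24.4 to 25.4 mm, against 25 mm for the fence. The image scale is about 1 mm per pixel, so these are good to roughly a millimetre.
- **After clamping:** the visible knife hole had moved less than 1 pixel. The clamp foot was on the knife, the handle looked in line with the holder, and the gripper was clear and reading no force.
- **Handle angle:** I did not read this directly. The handle stopped the fingertips at z = 89.8 mm, and 90 mm is what a level handle should give.

**What disagreed or went wrong:**
- An early estimate of the pin position was about 2 mm short of the later one. I relied on the felt contact instead.
- While I was lowering the knife, a finger seems to have brushed the side of a fence pad at about 6 N. The force went away once I moved further along.

I did not take a last picture of the drill, spanner or carton. The arm was not moved near any of them after its start.

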